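# Take the plug gauge from the instrument drawer and hold it level for reading

## Robot

A 7-joint arm with a two-finger parallel gripper is mounted at the origin on the work surface. World frame = base frame: x ahead of the robot, y to its left, z up, the work surface at z = 0. Lengths are in m, angles in degrees, forces in N, time in s.
With the tool pointing down it reaches from about 0.425 to 0.875 m from the base axis. Payload 4.7 kg.
Tool frame: the origin (TCP) lies on the mounting face of the last link; the fingertips stand 182 mm ahead of it and the grasp point (between the pads) lies 164 mm ahead of it; z points along the fingers, y is the line along which they close (so a half turn about z gives the same grasp; the last joint's range is limited). The gripper opens to 87 mm and grips with 3 to 60 N. Pads are 19 mm wide; open, the fingers measure 117 mm over their backs; the gripper's body (75 mm by 190 mm) begins 51 mm behind the grasp point.
Start: joints at [-65.197, 18.392, -4.016, 83.108, 1.295, 78.541, -3.26], TCP at [0.264, 0.594, 0.405] pointing down, gripper open.
Joint ranges: [-163.93, 163.93], [-17.29, 119.83], [-79.2, 71.16], [3.27, 140.29], [-89.18, 269.18], [5.43, 117.66], [-154.24, 154.24]. Speed limits (degrees/s): [147.25, 147.25, 180, 180, 180, 180, 180].

## Interface

Orientations are given as [roll, pitch, yaw] about the fixed x, y, z axes, in that order (R = Rz(yaw) Ry(pitch) Rx(roll)).
In Python, from cell import env gives the robot as it stands.
- The arm moves only by the tool servo_tool, never from a script. Its argument "plan" is a list of rows, each an object with "xyz": the shift along the tool's x, y, z in cm, a list of three; "twist": the turn, a rotation vector about the tool's x, y, z in degrees, a list of three; "jaw": the closure, from 0 (fully open) to 1 (shut). In form: [{"xyz": [x, y, z], "twist": [wx, wy, wz], "jaw": jaw}, ...]. A call has 1 to 10 rows; each row is the pose to reach, as a shift and turn from the pose commanded when the call began, along the tool's axes at that moment; what a row does not reach only later rows make up. A row lasts 1/12 s, in which the tool goes at most 41.7 mm and 7.16 degrees, less where a joint would pass 70% of its speed; a pose out of reach is approached as far as the arm can. A call with a gripper value outside its range is refused whole. The fingers move at their own pace and stop on an object; "newtons" is the grip in N (left out, the last holds). Time passes only in rows, so rows that repeat a pose let the fingers close. It gives the time, the measured TCP pose, the force, the opening and the grip force at its end, in the units of the state.
- env.get_obs(): the state, without advancing time (a new reading comes with each control period).
- env.read_camera(name): name is "side" or "top" or "wrist"; returns a dict with "img" (480x640x3 uint8, red, green, blue), "camera_matrix" (3x3 intrinsics, pixels), "k1" (the pictures are not rectified: a ray, as slopes to the right and down, at radius r is drawn at 1 + k1 r^2 times it, then the intrinsics apply), "R" (3x3) and "t" (3): a world point X has camera coordinates R X + t. Camera axes: x right, y down, z forward; pixel columns grow to the right and rows downward; lengths in m; the calibration is good to about 2 mm. A picture is of the moment at which its call begins. There is no depth.
- env.sign_off(): hands the job in; it is judged then, once.
The state is a dict: "time_s": time; "qpos": joint angles; "joint_velocities": joint speeds; "effort": joint torques, N m; "tool_pos": TCP position; "tool_rot": TCP orientation; "force": force on the tool from outside, world axes, zero at the start; "wrist_torque": the same for the moment, N m; "grip_width": finger opening in m; "grasp_force": force on a finger pad.
Only numpy, scipy, OpenCV 4.12 (cv2) and the standard library are available. Lean on these libraries where they do the work, as an engineer would, in place of code of your own. Each camera call takes 0.05 s, during which the arm holds its last target. There are 200 camera calls.

## Task

Pull the drawer of the small wooden instrument unit well open by its handle, then draw the plug gauge (the tallest and thickest of the three gauges standing in the black block inside) straight up, still upright, until it is clear of the block. Then turn it over on its side and finish while still holding it in the gripper, lying level and still, in the air at least 6 cm higher than the top of the unit. Leave the drawer open, the two other gauges in their sockets, and the parts bin and clamping fixture where they stand.

Things in the scene. Friction and masses are not known exactly. Their poses are not given: they have to be found in the camera images.
- unit: Fixed light-wood instrument drawer unit standing on the bench: 260 mm deep (its x), 300 mm wide (its y), 140 mm high. Origin: centre of its underside, on the bench. Its own -x axis points out of the drawer's front, roughly towards the robot; z up. It has one drawer over its whole front.
- unit_drawer0 (a joint): Opening of the drawer in m: 0 shut (start), grows as the drawer slides out along the unit's -x, stops at about 0.18. It slides with a light friction of 1 to 2 N and stays where it is left.
- unit_drawer0_handle (a point): Middle of the drawer's handle, 102 mm above the bench: a level steel bar 11 mm thick, 120 mm long, parallel to the unit's y, its axis 35 mm in front of the front panel (29 mm free gap), on two thin posts 51 mm either side of the middle. The panel is 15 mm thick, its upper edge 127 mm above the bench.
- holder_top (a point): Centre of the top face of the black block fixed in the drawer, 55 mm above the bench, 129 mm behind the handle bar's axis; axes as the unit's; moves with the drawer. Block 50 (x) by 200 (y) by 33 mm high; sockets 21 mm deep, about 17.5 mm wide at y = -68, 0, +68 mm from here. Inner faces of the drawer: front 72 mm ahead, sides at y = -129 and +129 mm. Its side walls reach 118 mm above the bench.
- plug_gauge: The plug gauge to fetch: loose, metal, 90 mm long, 105 to 195 g, upright in one of the three sockets. Origin: centre of its foot (34 mm above the bench at the start); z along it to its top. Foot 16 mm diameter from 0 to 26 mm, collar 26 mm from 26 to 30, hexagonal handle 20 mm across flats from 30 to 72 (grip here; flats face along x and every 60 degrees), upper plug 12 mm from 72 to 90. Balances about 48 mm up.
- plug_gauge_grip (a point): Point on the plug gauge's axis at the middle of its handle, 51 mm above its foot.
- pin_gauge: Bystander: a short slim gauge standing in another socket, 52 mm long: 16 mm foot, 11 mm handle. Origin: centre of its foot.
- ball_gauge: Bystander: a short gauge standing in another socket, 56 mm long: 16 mm foot, thin 8 mm stem with a 15 mm ball on top. Origin: centre of its foot.
- parts_bin: Bystander: empty clear plastic parts bin on the bench, left of the unit, 100 by 130 mm, 60 mm high. Origin: centre of its underside.
- clamp_fixture: Bystander: aluminium clamping fixture on the bench, right of the unit, 90 by 120 mm, about 55 mm high. Origin: centre of its underside.

How it is judged (in metres and radians):
On the way, in this order (a step that is already met when the one before it is completed fails the run):
1. the drawer is pulled open by at least 12 cm with the plug gauge still in its socket (value of joint unit_drawer0 above 0.12 m and z of plug_gauge in the frame of holder_top below -0.012 m), for 0.1 s.
2. the plug gauge, still upright within 25 degrees, is drawn up clear of the block (z of plug_gauge in the frame of holder_top above 0.003 m and angle between plug_gauge's own z axis and vertical below 0.436333 rad and contact force between the fingers and plug_gauge above 1 N), for 0.05 s.
At the end, for the whole second after the job is handed in: Fingers hold the plug gauge still, axis within 20 degrees of level, handle middle over 190 mm above the bench (unit top 140), not touching unit or drawer; drawer open over 100 mm; the other two gauges in their sockets; bin and fixture within 30 mm of their starts (angle between plug_gauge's own z axis and vertical between 1.22173 and 1.91986 rad and height (world z) of plug_gauge_grip above 0.19 m and contact force between the fingers and plug_gauge above 1 N and contact force between plug_gauge and unit below 0.1 N and linear speed of plug_gauge below 0.03 m/s and value of joint unit_drawer0 above 0.1 m and not (z of pin_gauge in the frame of holder_top above -0.009 m or angle between pin_gauge's own z axis and vertical above 0.5 rad) and not (z of ball_gauge in the frame of holder_top above -0.009 m or angle between ball_gauge's own z axis and vertical above 0.5 rad) and not (distance of parts_bin from where it was at the start of the episode above 0.03 m) and not (distance of clamp_fixture from where it was at the start of the episode above 0.03 m)); the arm keeps its last pose, push and grip.
It fails at once if another gauge is pulled up by more than 12 mm or tipped over ((z of pin_gauge in the frame of holder_top above -0.009 m or angle between pin_gauge's own z axis and vertical above 0.5 rad) or (z of ball_gauge in the frame of holder_top above -0.009 m or angle between ball_gauge's own z axis and vertical above 0.5 rad)).
It fails at once if the parts bin or the clamping fixture is shoved more than 30 mm (distance of any of parts_bin, clamp_fixture from where it was at the start of the episode above 0.03 m).
It also fails if it takes over 48 s, if anything falls off the work surface, if the arm or the gripper's body presses on something with over 40 N, if the wrist force passes 120 N, or if a joint passes its speed limit or range.

## Working session

There is one attempt and no reset: what is moved stays moved. The work goes in short steps, Python scripts to look and compute and a tool call to move; the robot and the scene stay as the last step left them, time stands still between calls to the robot, and variables do not carry over. Pictures are saved under pics/ and viewed, at most 10 in all, crops included, and the job is handed in when it is done.

Besides the shell and the picture viewer there is one more tool, called after "Call:" as name(argument=value, ...), one argument or row to a line, values as JSON. servo_tool: Moves the arm, as the interface text tells. Its arguments: {"type":"object","properties":{"plan":{"type":"array","items":{"type":"object","properties":{"xyz":{"type":"array","items":{"type":"number"}},"twist":{"type":"array","items":{"type":"number"}},"jaw":{"type":"number"}}}},"newtons":{"type":"number"}},"required":["plan"]}

```bash
mkdir -p pics
python3 - <<'E'
from cell import env
import cv2,numpy as np
for n in ("side","top"):
    c=env.read_camera(n); cv2.imwrite(f"pics/{n}0.png",c["img"][:,:,::-1])
    np.savez(f"{n}0.npz",**c); print(n,c["camera_matrix"].tolist(),c["k1"],(-c["R"].T@c["t"]).round(3),c["R"].round(2).tolist())
o=env.get_obs(); print(o)
E
```

```text
side [[515.5387275166134, 0.0, 316.5261319091498], [0.0, 515.5387275166134, 233.9751005024978], [0.0, 0.0, 1.0]] -0.1299093300287805 [-0.168 -0.762  1.013] [[0.69, -0.72, -0.0], [-0.46, -0.44, -0.77], [0.55, 0.53, -0.64]]
top [[532.4484576203408, 0.0, 313.9718268376741], [0.0, 532.4484576203408, 238.24602920177256], [0.0, 0.0, 1.0]] -0.01307547215233439 [0.527 0.017 1.365] [[0.01, -1.0, 0.01], [-0.99, -0.01, -0.11], [0.11, -0.01, -0.99]]
{'time_s': 0.1, 'qpos': array([-65.19712758,  18.43568712,  -4.01603606,  83.16864903,
         1.29608281,  78.54164176,  -3.25904102]), 'joint_velocities': array([-0.0902804 , -0.06807009,  0.01557452, -0.08244423,  0.08217134,
        0.09490941,  0.02886466]), 'effort': array([-9.44611129e-04, -4.92578173e+01, -4.06368971e-01, -3.13400638e+01,
       -6.42739562e-02,  3.94765392e-02,  7.32853232e-05]), 'tool_pos': array([0.26427933, 0.59364461, 0.40375432]), 'tool_rot': array([-1.79899319e+02,  6.43022760e-03,  1.56008398e+02]), 'force': array([-1.13375347, -0.43117144, -0.30464468]), 'wrist_torque': array([0.01980903, 0.02727977, 0.03526912]), 'grasp_force': 0.0, 'grip_width': 0.08703590978069138}
```

View pics/top0.png

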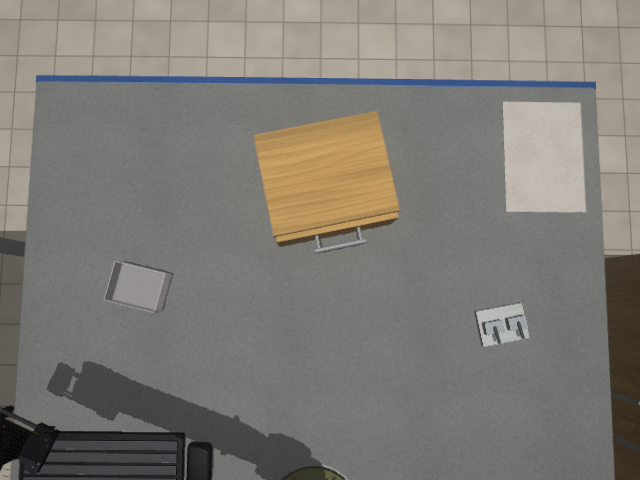

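View pics/side0.png

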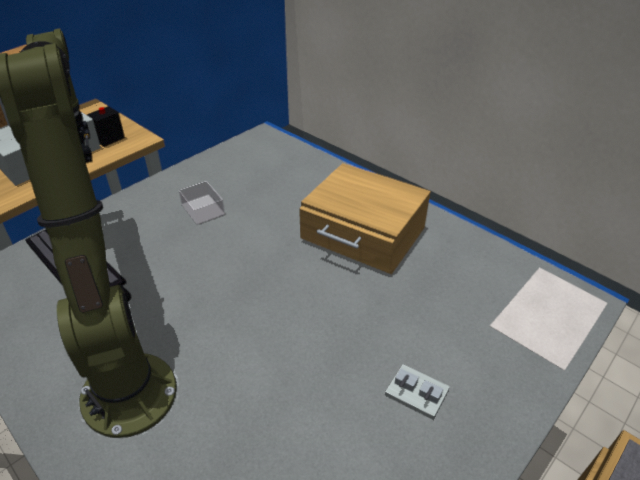

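The top view shows the handle bar running from (316,250) to (366,241). The unit's top corners are at about (254,135), (377,112) and (399,214), the bin is at (138,287) and the fixture at (502,325). The side view shows the handle at about (340,237).

```bash
cat > h.py <<'E'
import numpy as np,cv2
from scipy.spatial.transform import Rotation as Ro
def ray(c,uv):
    K=np.array(c["camera_matrix"],float);k=float(c["k1"])
    p=cv2.undistortPoints(np.array([[uv]],float),K,np.array([k,0,0,0.]))[0,0]
    R=np.array(c["R"]);t=np.array(c["t"]); return -R.T@t, R.T@np.array([p[0],p[1],1.])
def onz(c,uv,z):
    o,d=ray(c,uv); return o+d*(z-o[2])/d[2]
def tri(c1,u1,c2,u2):
    o1,d1=ray(c1,u1);o2,d2=ray(c2,u2)
    s=np.linalg.lstsq(np.c_[d1,-d2],o2-o1,rcond=None)[0]
    a,b=o1+s[0]*d1,o2+s[1]*d2; return (a+b)/2,np.linalg.norm(a-b)
def rel(o,P,Rt):
    """shift (cm) & rotvec (deg) in tool axes from obs o to TCP pos P, rotation matrix Rt"""
    R0=Ro.from_euler('xyz',o["tool_rot"],degrees=True).as_matrix()
    return (R0.T@(np.array(P)-o["tool_pos"])*100).round(2), Ro.from_matrix(R0.T@Rt).as_rotvec(degrees=True).round(2)
E
python3 - <<'E'
from h import *
c=dict(np.load("top0.npz")); s=dict(np.load("side0.npz"))
im=c["img"]; hsv=cv2.cvtColor(im,cv2.COLOR_RGB2HSV)
# wood top
m=((hsv[...,1]>90)&(hsv[...,0]>8)&(hsv[...,0]<25)).astype(np.uint8); m[:100]=0;m[260:]=0;m[:,:230]=0;m[:,430:]=0
n,l,st,ce=cv2.connectedComponentsWithStats(m); i=1+st[1:,4].argmax()
ct=max(cv2.findContours((l==i).astype(np.uint8),0,1)[0],key=cv2.contourArea)
q=cv2.approxPolyDP(ct,6,True)[:,0]; print(q.tolist()); P=np.array([onz(c,p,.14) for p in q]); print(P.round(3).tolist())
# handle: brighter grey
g=cv2.cvtColor(im,cv2.COLOR_RGB2GRAY); mh=((g>135)&(hsv[...,1]<60)).astype(np.uint8); mh[:222]=0; mh[262:]=0; mh[:,:300]=0; mh[:,385:]=0
r=cv2.minAreaRect(cv2.findNonZero(mh)); print("handle rect",r)
for a,b in (((316,250),(366,241)),):
    A,B=onz(c,a,.105),onz(c,b,.105); print(A,B,np.linalg.norm(A-B),(A+B)/2,"normal deg",np.degrees(np.arctan2(*(A-B)[:2][::1]*[-1,1]))) 
print("tri",tri(c,(341,245.5),s,(339,237)))
for n,u,z in(("bin",(138,287),.03),("fix",(502,325),.03)):print(n,onz(c,u,z))
E
```

```text
[[376, 111], [254, 135], [280, 245], [397, 217]]
[[0.966, -0.14, 0.14], [0.904, 0.149, 0.14], [0.643, 0.083, 0.14], [0.711, -0.188, 0.14]]
handle rect ((338.32196044921875, 239.00244140625), (15.225780487060547, 52.1727409362793), 77.90524291992188)
[ 6.35342134e-01 -3.76826395e-04  1.05000000e-01] [ 0.6579471  -0.11933467  0.105     ] 0.12108655485056652 [ 0.64664462 -0.05985575  0.105     ] normal deg 10.759351666525841
tri (array([ 0.64793297, -0.06110487,  0.10750688]), np.float64(0.0042631237988527875))
bin [0.54510929 0.44170123 0.03      ]
fix [ 0.45838849 -0.4665772   0.03      ]
```

```bash
cat >> h.py <<'E'
def down(psi): return Ro.from_euler('xyz',[180,0,psi],degrees=True).as_matrix()
E
python3 -c "
from h import *;from cell import env
print(rel(env.get_obs(),[.647,-.06,.40],down(101.5)))"
```

```text
(array([-61.54, -44.16,   0.46]), array([-9.000e-02,  5.000e-02,  5.451e+01]))
```

Call:
servo_tool(
  plan=[
    {"xyz": [-61.5,-44.2,0.5],"twist": [0,0,54.5],"jaw": 0.6},
    {"xyz": [-61.5,-44.2,0.5],"twist": [0,0,54.5],"jaw": 0.6},
    {"xyz": [-61.5,-44.2,0.5],"twist": [0,0,54.5],"jaw": 0.6},
    {"xyz": [-61.5,-44.2,0.5],"twist": [0,0,54.5],"jaw": 0.6},
    {"xyz": [-61.5,-44.2,0.5],"twist": [0,0,54.5],"jaw": 0.6},
    {"xyz": [-61.5,-44.2,0.5],"twist": [0,0,54.5],"jaw": 0.6},
    {"xyz": [-61.5,-44.2,0.5],"twist": [0,0,54.5],"jaw": 0.6},
    {"xyz": [-61.5,-44.2,0.5],"twist": [0,0,54.5],"jaw": 0.6},
    {"xyz": [-61.5,-44.2,0.5],"twist": [0,0,54.5],"jaw": 0.6},
    {"xyz": [-61.5,-44.2,0.5],"twist": [0,0,54.5],"jaw": 0.6},
  ],
)

```text
time_s: 0.93
tool_pos: [0.475, 0.2321, 0.4018]
tool_rot: [-180.0, -0.0, 101.5]
force: [0.1, -0.1, 0.1]
grip_width: 0.0363
grasp_force: 0.0
```

```bash
python3 -c "
from h import *;from cell import env
o=env.get_obs();print(o['tool_pos'],o['tool_rot'],o['qpos']);print(rel(o,[.647,-.06,.38],down(101.5)))"
```

```text
[0.47499694 0.23206999 0.40184176] [-1.79991810e+02 -1.04224724e-02  1.01503476e+02] [-44.41718006   3.46440393  16.21952317 101.15482217  -1.01157848
  75.52535317 -16.46931387]
(array([-32.05,  11.03,   2.18]), array([-0.01, -0.01,  0.  ]))
```

Call:
servo_tool(
  plan=[
    {"xyz": [-32,11,2.2],"twist": [0,0,0],"jaw": 0.6},
    {"xyz": [-32,11,2.2],"twist": [0,0,0],"jaw": 0.6},
    {"xyz": [-32,11,2.2],"twist": [0,0,0],"jaw": 0.6},
    {"xyz": [-32,11,2.2],"twist": [0,0,0],"jaw": 0.6},
    {"xyz": [-32,11,2.2],"twist": [0,0,0],"jaw": 0.6},
    {"xyz": [-32,11,2.2],"twist": [0,0,0],"jaw": 0.6},
    {"xyz": [-32,11,2.2],"twist": [0,0,0],"jaw": 0.6},
    {"xyz": [-32,11,2.2],"twist": [0,0,0],"jaw": 0.6},
    {"xyz": [-32,11,2.2],"twist": [0,0,0],"jaw": 0.6},
    {"xyz": [-32,11,2.2],"twist": [0,0,0],"jaw": 0.6},
  ],
)

```text
time_s: 1.77
tool_pos: [0.6464, -0.0618, 0.3788]
tool_rot: [-179.9, 0.1, 101.1]
force: [-0.6, 0.5, 0.3]
grip_width: 0.0348
grasp_force: 0.0
```

```bash
python3 -c "
from h import *;from cell import env
o=env.get_obs();print(o['tool_pos'],o['tool_rot'],o['qpos'])
c=env.read_camera('wrist');np.savez('w1.npz',**c);cv2.imwrite('pics/w1.png',c['img'][:,:,::-1]);print(-c['R'].T@c['t'],c['R'])"
```

```text
[ 0.64642977 -0.06182488  0.37880545] [-1.79871820e+02  1.38197585e-01  1.01122238e+02] [-20.153448    20.49526472  29.90711634  86.2836788  -10.1842943
  76.05405709  21.77596702]
[0.63044608 0.01726411 0.35783756] [[ 0.98118668  0.19304878 -0.00220535]
 [ 0.18511432 -0.93749268  0.29468656]
 [ 0.05482138 -0.28955077 -0.95559142]]
```

View pics/w1.png

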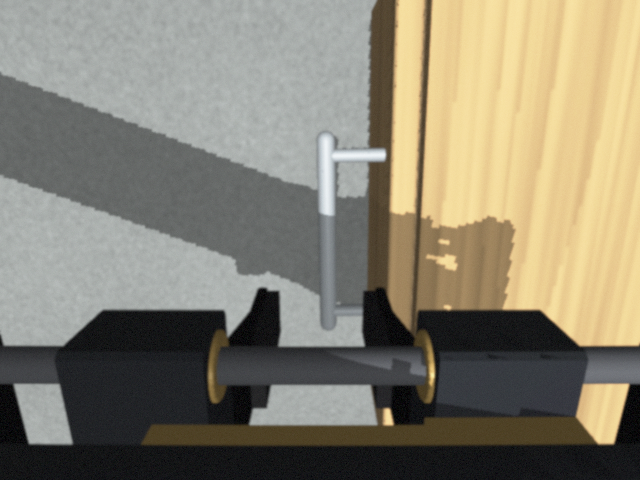

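The wrist view shows the handle bar's axis running from (326,132) to (328,328), with posts at rows 155 and 311, and the fingers straddling it.

```bash
python3 -c "
from h import *;from cell import env
c=dict(np.load('w1.npz'))
A,B=onz(c,(326.3,132),.105),onz(c,(328.5,329),.105);M=(A+B)/2;d=A-B
print(A,B,np.linalg.norm(d),M,np.degrees(np.arctan2(-d[0],d[1])))
p,q=onz(c,(352,155.5),.102),onz(c,(352,311),.102);print(np.linalg.norm(p-q))
E1,E2=onz(c,(397,10),.127),onz(c,(388,290),.127);e=E1-E2;print('panel edge yaw',np.degrees(np.arctan2(-e[0],e[1])))
M[2]=.107+.164
print(rel(env.get_obs(),M,down(101.3)))"
```

```text
[0.63522903 0.0062419  0.105     ] [ 0.66182974 -0.11884854  0.105     ] 0.1278875113932731 [ 0.64852939 -0.05630332  0.105     ] 12.005220290432606
0.1023284442184861
panel edge yaw 12.051112933599905
(array([ 0.2 ,  0.31, 10.8 ]), array([-0.11,  0.  ,  0.03]))
```

Call:
servo_tool(
  plan=[
    {"xyz": [0.2,0.3,3],"twist": [0,0,-0.7],"jaw": 0.7},
    {"xyz": [0.2,0.3,5],"twist": [0,0,-0.7],"jaw": 0.7},
    {"xyz": [0.2,0.3,7],"twist": [0,0,-0.7],"jaw": 0.7},
    {"xyz": [0.2,0.3,9],"twist": [0,0,-0.7],"jaw": 0.7},
    {"xyz": [0.2,0.3,10.8],"twist": [0,0,-0.7],"jaw": 0.7},
    {"xyz": [0.2,0.3,10.8],"twist": [0,0,-0.7],"jaw": 0.7},
    {"xyz": [0.2,0.3,10.8],"twist": [0,0,-0.7],"jaw": 0.7},
  ],
)

```text
time_s: 2.4
tool_pos: [0.6481, -0.0526, 0.2714]
tool_rot: [-179.9, -0.1, 102.4]
force: [1.5, 0.7, 1.3]
grip_width: 0.0264
grasp_force: 0.0
```

Call:
servo_tool(
  newtons=15,
  plan=[
    {"xyz": [0,0,0],"twist": [0,0,0],"jaw": 1},
    {"xyz": [0,0,0],"twist": [0,0,0],"jaw": 1},
    {"xyz": [0,0,0],"twist": [0,0,0],"jaw": 1},
    {"xyz": [0,0,0],"twist": [0,0,0],"jaw": 1},
  ],
)

```text
time_s: 2.73
tool_pos: [0.6484, -0.0551, 0.2735]
tool_rot: [-180.0, -0.0, 102.2]
force: [-5.7, 0.6, 5.7]
grip_width: 0.0103
grasp_force: 15.0
```

Call:
servo_tool(
  plan=[
    {"xyz": [0,-1,0],"twist": [0,0,0],"jaw": 1},
    {"xyz": [0,-3,0],"twist": [0,0,0],"jaw": 1},
    {"xyz": [0,-5,0],"twist": [0,0,0],"jaw": 1},
    {"xyz": [0,-7,0],"twist": [0,0,0],"jaw": 1},
    {"xyz": [0,-9,0],"twist": [0,0,0],"jaw": 1},
    {"xyz": [0,-11,0],"twist": [0,0,0],"jaw": 1},
    {"xyz": [0,-13,0],"twist": [0,0,0],"jaw": 1},
    {"xyz": [0,-15,0],"twist": [0,0,0],"jaw": 1},
    {"xyz": [0,-16.5,0],"twist": [0,0,0],"jaw": 1},
    {"xyz": [0,-17,0],"twist": [0,0,0],"jaw": 1},
  ],
)

```text
time_s: 3.57
tool_pos: [0.4815, -0.0913, 0.2734]
tool_rot: [179.9, -0.1, 102.1]
force: [0.1, 1.3, 1.4]
grip_width: 0.0102
grasp_force: 15.0
```

Call:
servo_tool(
  plan=[
    {"xyz": [0,0,0],"twist": [0,0,0],"jaw": 1},
    {"xyz": [0,0,0],"twist": [0,0,0],"jaw": 1},
    {"xyz": [0,0,0],"twist": [0,0,0],"jaw": 0.7},
    {"xyz": [0,0,0],"twist": [0,0,0],"jaw": 0.7},
    {"xyz": [0,0,0],"twist": [0,0,0],"jaw": 0.7},
  ],
)

```text
time_s: 3.98
tool_pos: [0.4828, -0.091, 0.272]
tool_rot: [180.0, 0.0, 102.2]
force: [-1.3, 0.1, -0.1]
grip_width: 0.0219
grasp_force: 0.0
```

Call:
servo_tool(
  plan=[
    {"xyz": [0,0,-4],"twist": [0,0,0],"jaw": 0.6},
    {"xyz": [0,0,-8],"twist": [0,0,0],"jaw": 0.6},
    {"xyz": [-2,4,-12],"twist": [0,0,0],"jaw": 0.6},
    {"xyz": [-4,8,-15],"twist": [0,0,0],"jaw": 0.6},
    {"xyz": [-6,12.5,-17],"twist": [0,0,0],"jaw": 0.6},
    {"xyz": [-6,12.5,-17],"twist": [0,0,0],"jaw": 0.6},
    {"xyz": [-6,12.5,-17],"twist": [0,0,0],"jaw": 0.6},
    {"xyz": [-6,12.5,-17],"twist": [0,0,0],"jaw": 0.6},
  ],
)

```text
time_s: 4.65
tool_pos: [0.6193, -0.1232, 0.441]
tool_rot: [-179.9, 0.1, 102.2]
force: [-0.5, -0.0, -0.2]
grip_width: 0.0349
grasp_force: 0.0
```

```bash
python3 -c "
from h import *;from cell import env
o=env.get_obs();print(o['tool_pos'],o['tool_rot'],o['qpos'])
c=env.read_camera('wrist');np.savez('w2.npz',**c);cv2.imwrite('pics/w2.png',c['img'][:,:,::-1]);print(-c['R'].T@c['t'])"
```

```text
[ 0.6193294  -0.12318101  0.44103646] [-1.79909882e+02  1.33435509e-01  1.02197810e+02] [-17.98889048  16.82615156  33.72615618  83.99284507  -9.17878334
  82.01181677  28.07688982]
[ 0.60188241 -0.04438211  0.42006019]
```

View pics/w2.png

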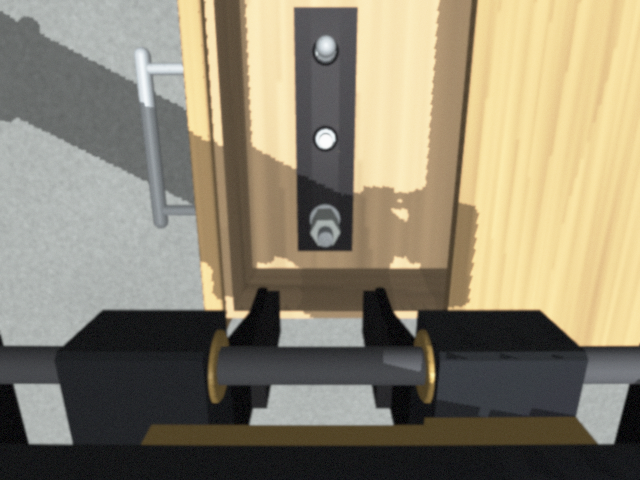

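The wrist view shows the open drawer and the black block spanning (295..355, 8..250). The ball gauge is at (325,47), the pin gauge at (325,138), and the plug gauge at (325,228) in the −y socket. I'll zoom in to read the hexagon's orientation.

```bash
python3 -c "
from h import *
c=dict(np.load('w2.npz'))
cv2.imwrite('pics/w2c.png',cv2.resize(c['img'][190:260,285:365,::-1],None,fx=8,fy=8,interpolation=2))
A=[onz(c,p,.055) for p in((295,8),(356,8),(298,250),(352,250))]
print(np.array(A).round(4), np.linalg.norm(A[0]-A[1]),np.linalg.norm(A[0]-A[2]))
C=sum(A)/4;y=(A[0]+A[1]-A[2]-A[3])/2;print('holder',C,'yaw',np.degrees(np.arctan2(-y[0],y[1])))
y/=np.linalg.norm(y);print('socket -68',C-.068*y)
print('plug top', onz(c,(325,240),.124),'pin',onz(c,(325,138),.086),'hex top',onz(c,(325,234),.106))
"
```

```text
[[ 0.5655  0.0262  0.055 ]
 [ 0.6117  0.0362  0.055 ]
 [ 0.6066 -0.1673  0.055 ]
 [ 0.6546 -0.1569  0.055 ]] 0.047339090077962394 0.1978070184385244
holder [ 0.60957798 -0.06544951  0.055     ] yaw 12.25457754990211
socket -68 [ 0.62401137 -0.13190007  0.055     ]
plug top [ 0.62349496 -0.13230483  0.124     ] pin [ 0.60867392 -0.06335979  0.086     ] hex top [ 0.62376892 -0.13290878  0.106     ]
```

View pics/w2c.png

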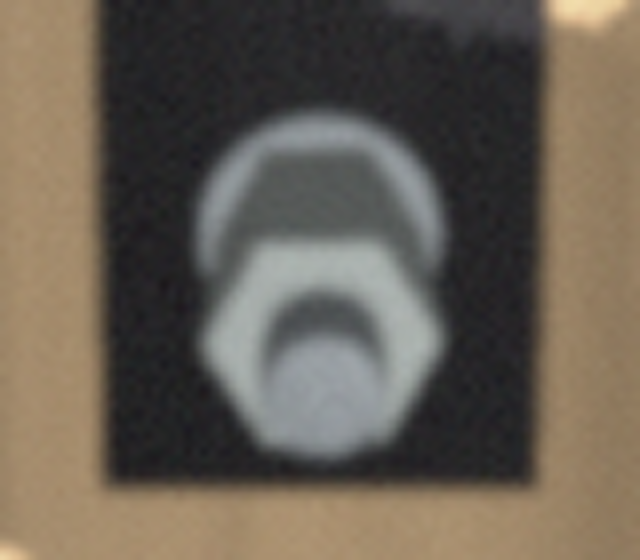

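The hexagon has its vertices left and right in the picture (unit x), so two flats face along the unit's y. I will close the fingers along unit y, at yaw 12.2, with the gauge at (0.624, −0.132).

Call:
servo_tool(
  plan=[
    {"xyz": [-1,0.3,1],"twist": [0,0,7],"jaw": 0.45},
    {"xyz": [-1,0.3,1],"twist": [0,0,14],"jaw": 0.45},
    {"xyz": [-1,0.3,1],"twist": [0,0,21],"jaw": 0.45},
    {"xyz": [-1,0.3,1],"twist": [0,0,28],"jaw": 0.45},
    {"xyz": [-1,0.3,1],"twist": [0,0,35],"jaw": 0.45},
    {"xyz": [-1,0.3,1],"twist": [0,0,42],"jaw": 0.45},
    {"xyz": [-1,0.3,1],"twist": [0,0,49],"jaw": 0.45},
    {"xyz": [-1,0.3,1],"twist": [0,0,56],"jaw": 0.45},
    {"xyz": [-1,0.3,1],"twist": [0,0,63],"jaw": 0.45},
    {"xyz": [-1,0.3,1],"twist": [0,0,70],"jaw": 0.45},
  ],
)

```text
time_s: 5.53
tool_pos: [0.6209, -0.1324, 0.4314]
tool_rot: [-179.9, 0.0, 31.8]
force: [0.0, -0.4, -0.1]
grip_width: 0.048
grasp_force: 0.0
```

Call:
servo_tool(
  plan=[
    {"xyz": [0,0,0],"twist": [0,0,7],"jaw": 0.45},
    {"xyz": [0,0,0],"twist": [0,0,14],"jaw": 0.45},
    {"xyz": [0,0,0],"twist": [0,0,20],"jaw": 0.45},
    {"xyz": [0,0,0],"twist": [0,0,20],"jaw": 0.45},
    {"xyz": [0,0,0],"twist": [0,0,20],"jaw": 0.45},
    {"xyz": [0,0,0],"twist": [0,0,20],"jaw": 0.45},
  ],
)

```text
time_s: 6.03
tool_pos: [0.6218, -0.1322, 0.4318]
tool_rot: [-179.9, 0.0, 12.4]
force: [-0.6, -1.0, 0.3]
grip_width: 0.0478
grasp_force: 0.0
```

```bash
python3 -c "
from h import *;from cell import env
o=env.get_obs();print(o['tool_pos'],o['tool_rot'],o['qpos'],o['grip_width'])
print(rel(o,[.6238,-.1321,.252],down(12.2)))
c=env.read_camera('wrist');np.savez('w3.npz',**c);cv2.imwrite('pics/w3.png',c['img'][:,:,::-1])"
```

```text
[ 0.62176239 -0.13222972  0.43177472] [-1.79930482e+02  1.12368140e-02  1.23519658e+01] [-27.31492665  20.32721108  48.09189629  84.52980647 -15.19106273
  81.90838938 -56.50651681] 0.04784023373940002
(array([ 0.21,  0.05, 17.98]), array([-0.07,  0.01,  0.15]))
```

View pics/w3.png

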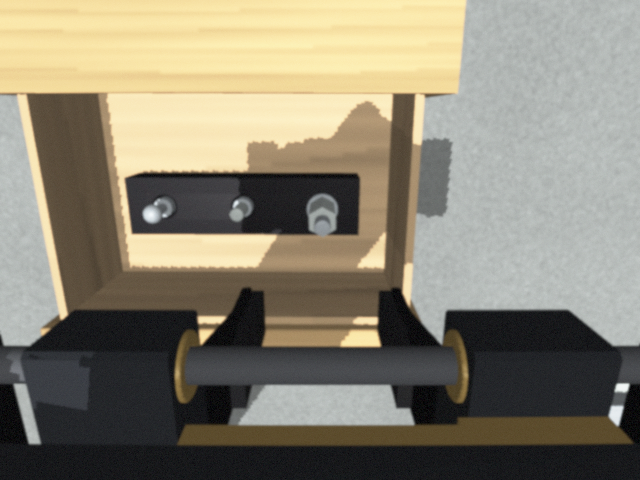

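The plug gauge's top is at (322,227), centred between the fingers (column 321), which agrees with the measured position. I'm descending.

Call:
servo_tool(
  plan=[
    {"xyz": [0.2,0,3],"twist": [0,0,0.2],"jaw": 0.45},
    {"xyz": [0.2,0,6],"twist": [0,0,0.2],"jaw": 0.45},
    {"xyz": [0.2,0,9],"twist": [0,0,0.2],"jaw": 0.45},
    {"xyz": [0.2,0,11],"twist": [0,0,0.2],"jaw": 0.45},
    {"xyz": [0.2,0,13],"twist": [0,0,0.2],"jaw": 0.45},
    {"xyz": [0.2,0,15],"twist": [0,0,0.2],"jaw": 0.45},
    {"xyz": [0.2,0,16.5],"twist": [0,0,0.2],"jaw": 0.45},
    {"xyz": [0.2,0,17.5],"twist": [0,0,0.2],"jaw": 0.45},
    {"xyz": [0.2,0,17.9],"twist": [0,0,0.2],"jaw": 0.45},
    {"xyz": [0.2,0,17.9],"twist": [0,0,0.2],"jaw": 0.45},
  ],
)

```text
time_s: 6.92
tool_pos: [0.6242, -0.1318, 0.2523]
tool_rot: [-180.0, 0.1, 12.0]
force: [-0.7, 0.0, 0.1]
grip_width: 0.0476
grasp_force: 0.0
```

Call:
servo_tool(
  newtons=30,
  plan=[
    {"xyz": [0,0,0],"twist": [0,0,0],"jaw": 0.6},
    {"xyz": [0,0,0],"twist": [0,0,0],"jaw": 1},
    {"xyz": [0,0,0],"twist": [0,0,0],"jaw": 1},
    {"xyz": [0,0,0],"twist": [0,0,0],"jaw": 1},
    {"xyz": [0,0,0],"twist": [0,0,0],"jaw": 1},
    {"xyz": [0,0,0],"twist": [0,0,0],"jaw": 1},
  ],
)

```text
time_s: 7.42
tool_pos: [0.6246, -0.132, 0.2535]
tool_rot: [180.0, -0.1, 12.0]
force: [-1.1, 0.0, 1.6]
grip_width: 0.0195
grasp_force: 29.9
```

Width is 20 mm with 30 N of grip, so the fingers are on the hex flats. Lifting straight up.

Call:
servo_tool(
  newtons=40,
  plan=[
    {"xyz": [0,0,-1],"twist": [0,0,0],"jaw": 1},
    {"xyz": [0,0,-2],"twist": [0,0,0],"jaw": 1},
    {"xyz": [0,0,-3],"twist": [0,0,0],"jaw": 1},
    {"xyz": [0,0,-5],"twist": [0,0,0],"jaw": 1},
    {"xyz": [0,0,-7],"twist": [0,0,0],"jaw": 1},
    {"xyz": [0,0,-10],"twist": [0,0,0],"jaw": 1},
    {"xyz": [0,0,-13],"twist": [0,0,0],"jaw": 1},
    {"xyz": [0,0,-16],"twist": [0,0,0],"jaw": 1},
    {"xyz": [0,0,-19],"twist": [0,0,0],"jaw": 1},
    {"xyz": [0,0,-20],"twist": [0,0,0],"jaw": 1},
  ],
)

```text
time_s: 8.25
tool_pos: [0.6246, -0.1328, 0.4592]
tool_rot: [179.9, -0.4, 12.0]
force: [1.8, -1.2, -0.9]
grip_width: 0.0196
grasp_force: 39.9
```

```bash
python3 -c "
from h import *;from cell import env
o=env.get_obs();print(o['tool_pos'],o['tool_rot'],o['qpos'],o['grip_width'],o['grasp_force'])
c=env.read_camera('side');cv2.imwrite('pics/s4.png',c['img'][:,:,::-1])"
```

```text
[ 0.62464756 -0.13280063  0.45920058] [179.86977045  -0.4386259   11.98550833] [-27.28372236  19.98714668  48.56224901  81.80576023 -15.03851772
  84.39977367 -57.12387763] 0.019580755550611745 39.86252331820937
```

View pics/s4.png

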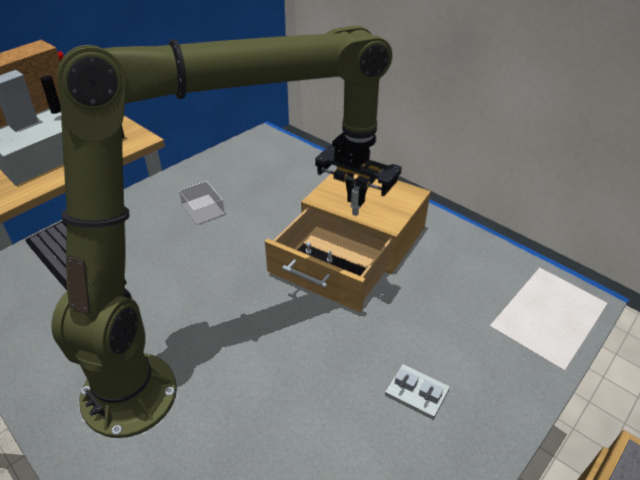

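The gauge hangs upright in the gripper at about (355,200), clear of the block, and the other two gauges are still in place. Next I tilt it by swinging about the forearm axis, starting with a small test step.

Call:
servo_tool(
  plan=[
    {"xyz": [0,0,0],"twist": [-4,-2.6,0],"jaw": 1},
    {"xyz": [0,0,0],"twist": [-8,-5.2,0],"jaw": 1},
    {"xyz": [0,0,0],"twist": [-12,-7.8,0],"jaw": 1},
    {"xyz": [0,0,0],"twist": [-12,-7.8,0],"jaw": 1},
  ],
)

```text
time_s: 8.63
tool_pos: [0.6248, -0.1297, 0.451]
tool_rot: [167.9, 8.0, 11.4]
force: [0.4, 1.9, -2.5]
grip_width: 0.0194
grasp_force: 39.9
```

```bash
python3 -c "
from h import *;from cell import env
o=env.get_obs();print(o['tool_pos'],o['tool_rot'],o['qpos'],o['grip_width'],o['grasp_force'])"
```

```text
[ 0.62483202 -0.12971333  0.45103782] [167.86606105   7.97633564  11.35359263] [-32.39943608  22.58391274  50.98330759  81.5492969   -2.93877049
  85.07312805 -60.9840748 ] 0.019436170741627855 39.86308644899394
```

Call:
servo_tool(
  plan=[
    {"xyz": [0,1,0],"twist": [-5,-3.2,0],"jaw": 1},
    {"xyz": [0,2,0],"twist": [-10,-6.5,0],"jaw": 1},
    {"xyz": [0,3,0],"twist": [-15,-9.8,0],"jaw": 1},
    {"xyz": [0,4,0],"twist": [-20,-13,0],"jaw": 1},
    {"xyz": [0,5,0],"twist": [-25,-16.3,0],"jaw": 1},
    {"xyz": [0,6,0],"twist": [-30,-19.5,0],"jaw": 1},
    {"xyz": [0,7,0],"twist": [-35,-22.8,0],"jaw": 1},
    {"xyz": [0,8,0],"twist": [-40,-26,0],"jaw": 1},
    {"xyz": [0,8,0],"twist": [-45,-29.3,0],"jaw": 1},
    {"xyz": [0,8,0],"twist": [-50,-32.5,0],"jaw": 1},
  ],
)

```text
time_s: 9.47
tool_pos: [0.6413, -0.2091, 0.4685]
tool_rot: [108.9, 31.7, -10.9]
force: [-0.7, 0.5, -2.2]
grip_width: 0.0199
grasp_force: 39.9
```

```bash
python3 -c "
from h import *;from cell import env
o=env.get_obs();print(o['tool_pos'],o['tool_rot'],o['qpos'],o['grip_width'],o['grasp_force'])
R=Ro.from_euler('xyz',o['tool_rot'],degrees=True).as_matrix();print(R[:,2],'tilt',np.degrees(np.arccos(-R[2,2])),o['tool_pos']+.164*R[:,2])"
```

```text
[ 0.64134952 -0.20912195  0.468498  ] [108.89577608  31.65520512 -10.93601331] [-39.12151776  41.91019544  64.62378908  80.87116218  37.12443565
  83.12080806 -64.83278929] 0.019879272074891853 39.86028746972789
[-0.34635968 -0.89668453 -0.27566616] tilt 73.99828337272588 [ 0.58454653 -0.35617822  0.42328875]
```

```bash
python3 -c "
from h import *;from cell import env
o=env.get_obs()
R=Ro.from_euler('xyz',o['tool_rot'],degrees=True).as_matrix();a=np.cross(R[:,2],[0,0,1]);a/=np.linalg.norm(a)
print(R.T@a*13, R.T@np.array([-6,-4,-3]))"
```

```text
[-1.08915428e+01 -7.09748520e+00  2.45581525e-16] [-2.7942103  -3.32380695  6.49189465]
```

Call:
servo_tool(
  plan=[
    {"xyz": [-0.7,-0.8,1.6],"twist": [-2.5,-1.7,0],"jaw": 1},
    {"xyz": [-1.4,-1.6,3.2],"twist": [-5.2,-3.4,0],"jaw": 1},
    {"xyz": [-2.1,-2.4,4.8],"twist": [-8,-5.2,0],"jaw": 1},
    {"xyz": [-2.8,-3.3,6.5],"twist": [-11,-7,0],"jaw": 1},
    {"xyz": [-2.8,-3.3,6.5],"twist": [-11,-7,0],"jaw": 1},
    {"xyz": [-2.8,-3.3,6.5],"twist": [-11,-7,0],"jaw": 1},
    {"xyz": [-2.8,-3.3,6.5],"twist": [-11,-7,0],"jaw": 1},
    {"xyz": [-2.8,-3.3,6.5],"twist": [-11,-7,0],"jaw": 1},
    {"xyz": [-2.8,-3.3,6.5],"twist": [-11,-7,0],"jaw": 1},
    {"xyz": [-2.8,-3.3,6.5],"twist": [-11,-7,0],"jaw": 1},
  ],
)

```text
time_s: 10.3
tool_pos: [0.5826, -0.248, 0.4401]
tool_rot: [93.7, 32.9, -18.8]
force: [0.4, -1.0, -1.2]
grip_width: 0.0196
grasp_force: 39.9
```

```bash
python3 -c "
from h import *;from cell import env
o=env.get_obs();print(o['qpos'],o['joint_velocities'],o['grip_width'],o['grasp_force'])
R=Ro.from_euler('xyz',o['tool_rot'],degrees=True).as_matrix();print('tilt',np.degrees(np.arccos(-R[2,2])),o['tool_pos']+.164*R[:,2])
c=env.read_camera('side');cv2.imwrite('pics/s5.png',c['img'][:,:,::-1])"
```

```text
[-42.72288355  42.17475165  68.05088744  93.69764934  49.9956452
  77.33646757 -74.15354774] [ 0.01008278  0.05892915  0.11238679  0.38895898  0.17773845 -0.01207366
 -0.05154796] 0.019638724876778216 39.86236757514362
tilt 86.92284546544091 [ 0.52437787 -0.40111073  0.43126143]
```

View pics/s5.png

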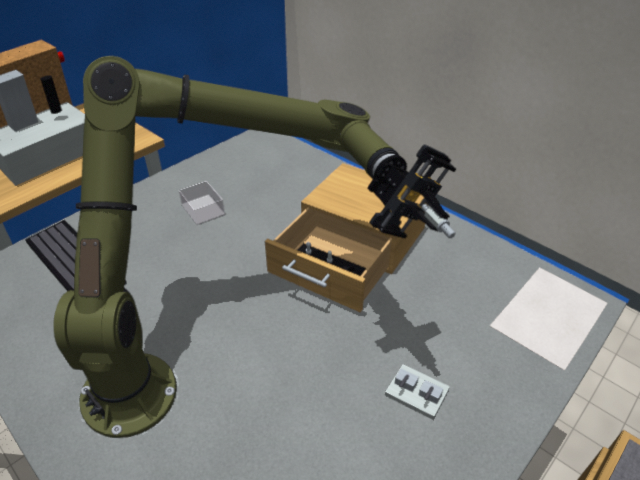

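The gauge lies level in the gripper at about (440,220), roughly 0.43 m up. The drawer is open, the two other gauges are seated, and the bin and fixture haven't moved.

```bash
python3 -c "
from cell import env
print(env.sign_off())"
```

```text
the job is handed in; nothing more can be done
None
```

I handed the job in with the drawer about 17 cm open and the plug gauge gripped still and level within about 3°, roughly 0.43 m above the bench; the other two gauges are still in their sockets and the bin and fixture have not visibly moved (sign-off returned no verdict).

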